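Find the rocking corner of the grinding slab and flatten its shim

ROBOT

A 6-joint arm with a two-finger parallel gripper is mounted at the origin on the work surface. World frame = base frame: x ahead of the robot, y to its left, z up, the work surface at z = 0. Lengths are in m, angles in rad, forces in N, time in s.
With the tool pointing down it reaches from about 0.4 to 0.825 m from the base axis. Payload 7 kg.
Tool frame: the origin (TCP) lies at the very end of the fingers, on their centre line; the grasp point (between the pads) lies 19 mm behind it; z points along the fingers, x is the direction in which the jaws open and shut, and the axes are right-handed (so a half turn about z gives the same grasp; the last joint's range is limited). The gripper opens to 88 mm and grips with 3 to 60 N. Pads are 19 mm wide; open, the fingers measure 130 mm over their backs; the gripper's body (78 mm by 193 mm) begins 47 mm behind the grasp point.
Start: joints at [-0.913, 0.359, 0.012, 0, -1.224, -0.288], TCP at [0.244, -0.629, 0.187] pointing down, gripper open.
Joint ranges: [-3.07, 3.07], [-1.43, 2.12], [-1.02, 1.25], [-3.03, 1.67], [-3.05, -0], [-3.03, 3.03]. Speed limits (rad/s): [2.39, 2.39, 3.01, 3.14, 3.14, 3.14].

INTERFACE

Orientations are given as [roll, pitch, yaw] about the fixed x, y, z axes, in that order (R = Rz(yaw) Ry(pitch) Rx(roll)).
In Python, from station import telemetry, grab_frame, arm, regions_of, pinpoint gives the robot as it stands. The module is installed in compiled form; this text tells all that it offers.
- The arm moves only by the shell command python3 -m inch 'ROWS' [FORCE]. ROWS is text: rows parted by semicolons, each of 7 numbers parted by spaces: the opening, from 0 (shut) to 1 (fully open), then the shift along the world's x, y, z in cm, then the turn, a rotation vector about the world's x, y, z in degrees. A call has 1 to 12 rows; each row is the pose to reach, as a shift and turn from the pose measured when the call began; what a row does not reach only later rows make up. A row lasts 1/8 s, in which the tool goes at most 62.5 mm and 10.7 degrees, less where a joint would pass 70% of its speed; a pose out of reach is approached as far as the arm can. A call with a gripper value outside its range is refused whole. The fingers move at their own pace and stop on an object; FORCE is the grip in N (left out, the last holds). Time passes only in rows, so rows that repeat a pose let the fingers close. It gives the time, the measured TCP pose, the force and the opening at its end, in the units of the state.
- telemetry.get_state(): the state, without advancing time (a new reading comes with each control period).
- grab_frame(name): name is "side" or "top"; returns a dict with "pixels" (384x512x3 uint8, red, green, blue), "fx", "fy", "cx", "cy" (pixels), "dist_coeffs" ([k1, k2, p1, p2, k3] as OpenCV has them; the pictures are not rectified), "R" (3x3) and "t" (3): a world point X has camera coordinates R X + t. Camera axes: x right, y down, z forward; pixel columns grow to the right and rows downward; lengths in m; the calibration is good to about 2 mm. A picture is of the moment at which its call begins. There is no depth.
- arm.job_done(): hands the job in, once; it reports no verdict.
Trained networks look in the newest picture that a camera, given by its name, has taken for a name from the list of things; names that differ only in an ending like _2 or _b are one class to them, and where a whole thing is asked for, a point or a joint stands for the part that bears it (a point fixed in the world has none). Each returns a list of dicts, best first, with "p" (0 to 1); they miss things now and then, are a little off and sometimes report something else, mostly with a low value. They report only what shows in the picture. A call takes as long as a camera call.
- regions_of(camera, name): "pixels" (384x512 bool, what is visible of it) and "bbox" ([left, top, right, bottom] in pixels, round what is visible of it).
- pinpoint(camera, name): "location" ([column, row] in pixels: a listed point, or the origin of a listed thing).
The state is a dict: "t": time; "q": joint angles; "qd": joint speeds; "joint_efforts": joint torques, N m; "eef_pos": TCP position; "ee_rot": TCP orientation; "force": force on the tool from outside, world axes, zero at the start; "moment": the same for the moment, N m; "width": finger opening in m.
Only numpy, scipy, OpenCV 4.12 (cv2) and the standard library are available. Lean on these libraries where they do the work, as an engineer would, in place of code of your own. Each camera call takes 0.05 s, during which the arm holds its last target. There are 200 camera calls.

TASK

One corner of the stone grinding slab rocks. Push down on the slab's corners with the fingertips to find the one that gives way, then press the raised tab of that corner's steel shim down until it lies flat. Leave the other three shims up, do not lift or shift the slab, and leave everything else standing where it is.

Things in the scene. Friction and masses are not known exactly. Their poses are not given: they have to be found in the camera images.
- slab: stone grinding slab 180 (x) by 240 (y) by 30 mm, about 3.3 kg, loose on four rubber feet. Origin: centre of underside, 40 mm above the table; x points away from the robot (turned up to 0.3 rad), y left, z up. Below it a fixed wooden board 220 (x) by 430 (y) by 20 mm, same centre and axes. One foot, another from run to run and looking like the rest, is springy; three are firm
- corner_far_left (a point): the place to press at the slab's far left corner: on its top face, 70 mm above the table, straight above the foot, 24 mm in from both edges. If it is the rocking corner, it gives way at about 3 N, has sunk some 5 to 6 mm at about 5 N and comes up again when let go; if not, it stays put
- corner_far_right (a point): the place to press at the slab's far right corner: on its top face, 70 mm above the table, straight above the foot, 24 mm in from both edges. If it is the rocking corner, it gives way at about 3 N, has sunk some 5 to 6 mm at about 5 N and comes up again when let go; if not, it stays put
- corner_near_left (a point): the place to press at the slab's near left corner: on its top face, 70 mm above the table, straight above the foot, 24 mm in from both edges. If it is the rocking corner, it gives way at about 3 N, has sunk some 5 to 6 mm at about 5 N and comes up again when let go; if not, it stays put
- corner_near_right (a point): the place to press at the slab's near right corner: on its top face, 70 mm above the table, straight above the foot, 24 mm in from both edges. If it is the rocking corner, it gives way at about 3 N, has sunk some 5 to 6 mm at about 5 N and comes up again when let go; if not, it stays put
- tab_far_left (a point): the place to press on the far left corner's shim: middle of the top face of the tab (22 by 30 mm) at the outer end of the steel shim strip, 64 mm out from its pivot. The strip sticks out from the slab's left end, 45 mm beyond the slab's middle line, its pivot 6 mm outside the slab. Raised, this point is about 49 to 51 mm above the table; flat, about 34 mm
- tab_far_right (a point): the place to press on the far right corner's shim: middle of the top face of the tab (22 by 30 mm) at the outer end of the steel shim strip, 64 mm out from its pivot. The strip sticks out from the slab's right end, 45 mm beyond the slab's middle line, its pivot 6 mm outside the slab. Raised, this point is about 49 to 51 mm above the table; flat, about 34 mm
- tab_near_left (a point): the place to press on the near left corner's shim: middle of the top face of the tab (22 by 30 mm) at the outer end of the steel shim strip, 64 mm out from its pivot. The strip sticks out from the slab's left end, 45 mm on the robot side of the slab's middle line, its pivot 6 mm outside the slab. Raised, this point is about 49 to 51 mm above the table; flat, about 34 mm
- tab_near_right (a point): the place to press on the near right corner's shim: middle of the top face of the tab (22 by 30 mm) at the outer end of the steel shim strip, 64 mm out from its pivot. The strip sticks out from the slab's right end, 45 mm on the robot side of the slab's middle line, its pivot 6 mm outside the slab. Raised, this point is about 49 to 51 mm above the table; flat, about 34 mm
- shim_far_left (a joint): tilt of that corner's shim, rad: 0 to 0.03 at the start with the tab up, 0.28 when the tab lies flat and level on its ledge, wedging the strip's inner end up under the slab. It is stiff (about 7 N on the tab moves it) and stays where it is left; flat, it holds the corner up against a push of about 15 N
- shim_far_right (a joint): tilt of that corner's shim, rad: 0 to 0.03 at the start with the tab up, 0.28 when the tab lies flat and level on its ledge, wedging the strip's inner end up under the slab. It is stiff (about 7 N on the tab moves it) and stays where it is left; flat, it holds the corner up against a push of about 15 N
- shim_near_left (a joint): tilt of that corner's shim, rad: 0 to 0.03 at the start with the tab up, 0.28 when the tab lies flat and level on its ledge, wedging the strip's inner end up under the slab. It is stiff (about 7 N on the tab moves it) and stays where it is left; flat, it holds the corner up against a push of about 15 N
- shim_near_right (a joint): tilt of that corner's shim, rad: 0 to 0.03 at the start with the tab up, 0.28 when the tab lies flat and level on its ledge, wedging the strip's inner end up under the slab. It is stiff (about 7 N on the tab moves it) and stays where it is left; flat, it holds the corner up against a push of about 15 N
- telltale_far_left (a joint): m: how far the brass tell-tale pin under the very tip of that slab corner has been pushed down. 0 at the start; when the corner sinks fully it reads about 5 to 7 mm (0.005 to 0.007), and the pin stays down afterwards. A firm corner leaves it under 1.5 mm
- telltale_far_right (a joint): m: how far the brass tell-tale pin under the very tip of that slab corner has been pushed down. 0 at the start; when the corner sinks fully it reads about 5 to 7 mm (0.005 to 0.007), and the pin stays down afterwards. A firm corner leaves it under 1.5 mm
- telltale_near_left (a joint): m: how far the brass tell-tale pin under the very tip of that slab corner has been pushed down. 0 at the start; when the corner sinks fully it reads about 5 to 7 mm (0.005 to 0.007), and the pin stays down afterwards. A firm corner leaves it under 1.5 mm
- telltale_near_right (a joint): m: how far the brass tell-tale pin under the very tip of that slab corner has been pushed down. 0 at the start; when the corner sinks fully it reads about 5 to 7 mm (0.005 to 0.007), and the pin stays down afterwards. A firm corner leaves it under 1.5 mm
- muller: loose marble hand-muller (dome 64 mm across, 38 mm high) standing near the middle of the slab. Origin: centre of underside. Bystander
- weight: small brass balance weight, 20 mm across, 30 mm high, standing on the board between the two left tabs. Origin: centre of underside. Bystander
- vial: small amber vial, 21 mm across, 45 mm high, standing on the board between the two right tabs. Origin: centre of underside. Bystander
- jar_a: glass jar with lid, 58 mm across, 95 mm high, on the table beyond the board. Origin: centre of underside. Bystander
- jar_b: glass jar with lid, 52 mm across, 85 mm high, on the table beyond the board. Origin: centre of underside. Bystander
- spoon: dark wooden spoon lying on the table on the robot's side of the board, under 30 mm high. Bystander
- tin: aluminium can, 64 mm across, 75 mm high, on the table to the right of the board. Origin: centre of underside. Bystander

How it is judged:
By the outcome, as a careful person would: the job done as asked, in the order asked, and still so for the second after the job is handed in, with the robot touching nothing.
It also fails if it takes over 56 s, if anything falls off the work surface, if the arm or the gripper's body presses on something with over 40 N, if the wrist force passes 120 N, or if a joint passes its speed limit or range.

## Working session

There is one attempt and no reset: what is moved stays moved. The work goes in short steps, Python scripts to look and compute and a shell command to move; the robot and the scene stay as the last step left them, time stands still between calls to the robot, and variables do not carry over. Pictures are saved under pics/ and viewed, about 8 in all and at most 12, crops included, and the job is handed in when it is done.

```bash
mkdir -p pics
cat > h.py <<'E'
import numpy as np, cv2
from station import telemetry, grab_frame, arm, regions_of, pinpoint
def cam(n):
    f=grab_frame(n); f['K']=np.array([[f['fx'],0,f['cx']],[0,f['fy'],f['cy']],[0,0,1.]]); f['R']=np.array(f['R']);f['t']=np.array(f['t']);f['d']=np.array(f['dist_coeffs'],float);return f
def ray(f,px):
    u=cv2.undistortPoints(np.array([[px]],float),f['K'],f['d'])[0,0]
    return -f['R'].T@f['t'], f['R'].T@np.array([u[0],u[1],1])
def atz(f,px,z):
    c,d=ray(f,px); return c+d*(z-c[2])/d[2]
def proj(f,P):
    return cv2.projectPoints(np.atleast_2d(np.array(P,float)),cv2.Rodrigues(f['R'])[0],f['t'],f['K'],f['d'])[0][:,0]
E
python3 - <<'E'
from h import *
np.set_printoptions(precision=4,suppress=True)
s=telemetry.get_state();print(s['t'],s['eef_pos'],s['ee_rot'],s['force'],s['width'])
ims=[]
for c in('top','side'):
    f=cam(c); cv2.imwrite(f'pics/{c}0.png',f['pixels'][:,:,::-1]); print(c,-f['R'].T@f['t'],f['R'][2])
    for n,z in [('slab',.04),('muller',.07)]+[(f'corner_{a}_{b}',.07) for a in('far','near') for b in('left','right')]+[(f'tab_{a}_{b}',.05) for a in('far','near') for b in('left','right')]+[('weight',.02),('vial',.02),('tin',0),('jar_a',0),('jar_b',0)]:
        r=pinpoint(c,n)
        print(n,[(np.round(x['location'],1),round(x['p'],2),atz(f,x['location'],z)[:2]) for x in r[:2]])
E
```

```text
0.0 [ 0.2437 -0.6289  0.1863] [-3.1415 -0.0016  1.9405] [0.3082 0.4178 0.7328] 0.08754702843685962
top [ 0.4335 -0.081   1.1526] [ 0.1139 -0.0029 -0.9935]
slab [(array([233.1, 184.8]), 0.76, array([ 0.5636, -0.0222]))]
muller [(array([230.3, 190.1]), 0.95, array([ 0.5449, -0.0163])), (array([370.5, 206.8]), 0.37, array([ 0.5057, -0.4106]))]
corner_far_left [(array([202.1, 154.1]), 0.85, array([0.6462, 0.0666]))]
corner_far_right [(array([270.8, 170.3]), 0.82, array([ 0.6035, -0.1294])), (array([191.8, 202.5]), 0.28, array([0.5078, 0.0906]))]
corner_near_left [(array([190.2, 202.3]), 0.65, array([0.5083, 0.0951]))]
corner_near_right [(array([260.4, 217.4]), 0.69, array([ 0.47  , -0.1023]))]
tab_far_left [(array([171.2, 157.3]), 0.52, array([0.6388, 0.1583])), (array([167.6, 185.3]), 0.31, array([0.5572, 0.165 ]))]
tab_far_right [(array([295.8, 184.4]), 0.44, array([ 0.5672, -0.2027]))]
tab_near_left [(array([166.5, 188.8]), 0.59, array([0.547 , 0.1677]))]
tab_near_right [(array([294.5, 211.6]), 0.61, array([ 0.489 , -0.1996])), (array([229.3, 189.4]), 0.4, array([ 0.5489, -0.0122]))]

[... 1397 characters left out ...]
0.5445, 0.1692])), (array([224.4, 192.8]), 0.67, array([ 0.6545, -0.0608]))]
tab_near_right [(array([319.6, 193. ]), 0.56, array([ 0.4724, -0.1906])), (array([291.6, 174.3]), 0.37, array([ 0.5665, -0.2218]))]
weight [(array([180.6, 276.3]), 0.61, array([0.5808, 0.1665]))]
vial [(array([298. , 196.2]), 0.48, array([ 0.5256, -0.1868])), (array([236.4, 253.4]), 0.2, array([0.5312, 0.057 ]))]
tin [(array([343.2, 163.8]), 0.62, array([ 0.5084, -0.4272]))]
jar_a [(array([226.3, 190.2]), 0.91, array([ 0.7021, -0.1256])), (array([192. , 209.6]), 0.84, array([ 0.7194, -0.0139]))]
jar_b [(array([226.3, 190.2]), 0.91, array([ 0.7021, -0.1256])), (array([192. , 209.6]), 0.84, array([ 0.7194, -0.0139]))]
```

View pics/top0.png

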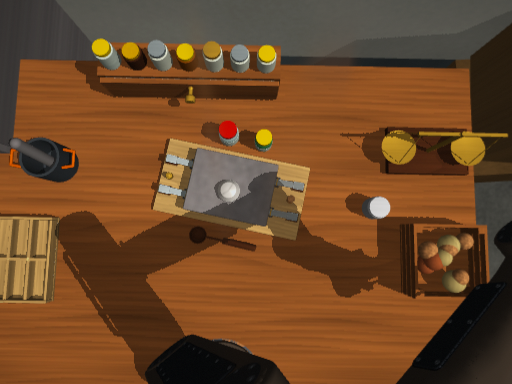

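View pics/side0.png

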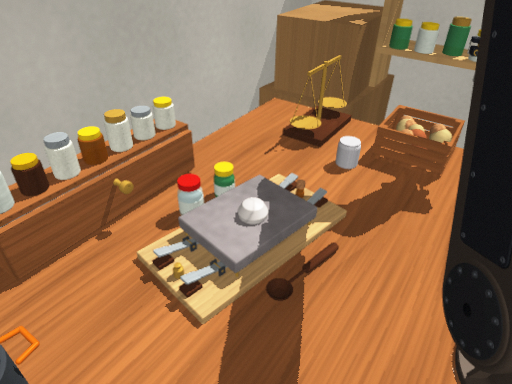

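```bash
cat > fit.py <<'E'
from h import *
from scipy.optimize import least_squares
np.set_printoptions(precision=4,suppress=True)
L={'slab':(0,0,.04)}
for a,sa in(('far',1),('near',-1)):
    for b,sb in(('left',1),('right',-1)):
        L[f'corner_{a}_{b}']=(sa*.066,sb*.096,.07); L[f'tab_{a}_{b}']=(sa*.045,sb*.19,.05)
def W(p,P):
    P=np.array(P);c,s=np.cos(p[2]),np.sin(p[2]);return np.array([p[0]+c*P[0]-s*P[1],p[1]+s*P[0]+c*P[1],P[2]])
if __name__=='__main__':
    ob={}
    for c in('top','side'):
        f=cam(c)
        ob[c]=(f,[(n,np.array(r[0]['location'])) for n in L for r in[pinpoint(c,n)] if r and r[0]['p']>.4])
    def res(p,cs=('top','side')):
        return np.concatenate([(proj(ob[c][0],[W(p,L[n]) for n,_ in ob[c][1]])-np.array([q for _,q in ob[c][1]])).ravel() for c in cs])
    for cs in(('top',),('side',),('top','side')):
        r=least_squares(res,[.555,-.018,-.19],loss='soft_l1',args=(cs,)); print(cs,r.x)
    print(np.abs(r.fun).round(1))
    p=r.x
    np.save('p.npy',p)
    for n in L: print(n,W(p,L[n]))
    for n in('weight','vial'):
        print(n,[(x['location'],x['p'],atz(ob['top'][0],x['location'],.02)) for x in pinpoint('top',n)[:4]])
    tiles=[]
    for c in('top','side'):
        f=ob[c][0]; im=cv2.resize(f['pixels'][:,:,::-1],None,fx=4,fy=4,interpolation=cv2.INTER_CUBIC)
        pts=lambda P:(proj(f,P)*4+1.5).astype(int)
        for hx,hy,z in((.09,.12,.07),(.11,.215,.02)):
            cv2.polylines(im,[pts([W(p,(sx*hx,sy*hy,z)) for sx,sy in((1,1),(1,-1),(-1,-1),(-1,1))])],True,(0,255,0),1)
        for n in L: cv2.circle(im,tuple(int(v) for v in pts([W(p,L[n])])[0]),4,(0,0,255),1)
        x0,y0=(145,130) if c=='top' else (130,160)
        tiles.append(im[y0*4:(y0+(115 if c=='top' else 160))*4,x0*4:(x0+(175 if c=='top' else 220))*4])
    cv2.imwrite('pics/fit_top.png',tiles[0]); cv2.imwrite('pics/fit_side.png',cv2.resize(tiles[1],(800,582)))
E
python3 fit.py
```

```text
('top',) [ 0.5533 -0.0202 -0.2206]
('side',) [ 0.5536 -0.0177 -0.212 ]
('top', 'side') [ 0.5539 -0.0185 -0.2132]
[  0.5   0.8   3.6   1.1   3.2   3.8   0.7   2.5 110.1  16.7   0.8   0.3
   3.3   0.3   4.7   3.4   2.2   7.4   0.2   0.1   1.8   0.1   3.6   0.5
   2.6   1.1   0.6   0.5   1.1   3.9   0.7   1.5   1.1   0.1   1.2   3.5]
slab [ 0.5539 -0.0185  0.04  ]
corner_far_left [0.6387 0.0614 0.07  ]
tab_far_left [0.638  0.1577 0.05  ]
corner_far_right [ 0.5981 -0.1262  0.07  ]
tab_far_right [ 0.5576 -0.2137  0.05  ]
corner_near_left [0.5097 0.0893 0.07  ]
tab_near_left [0.5501 0.1768 0.05  ]
corner_near_right [ 0.469  -0.0983  0.07  ]
tab_near_right [ 0.4697 -0.1946  0.05  ]
weight [([174.3, 176.3], 0.43, array([0.5877, 0.1531, 0.02  ]))]
vial [([202.5, 155.5], 0.57, array([0.6518, 0.0721, 0.02  ])), ([286.2, 200.9], 0.46, array([ 0.5214, -0.1782,  0.02  ]))]
```

View pics/fit_top.png

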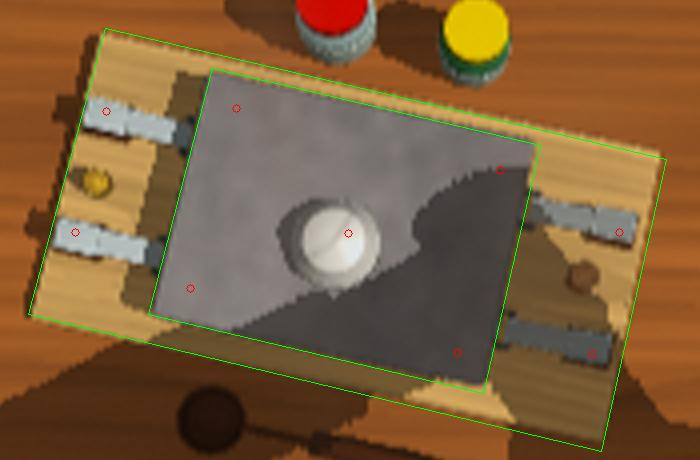

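View pics/fit_side.png

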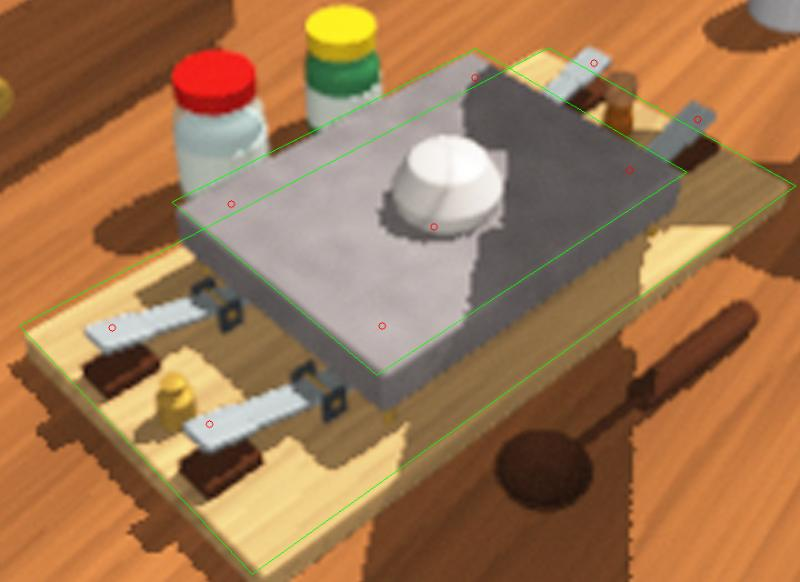

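```bash
python3 -m inch '0 5 11 -1 0 0 -8;0 10 22 -2 0 0 -16;0 15 33 -3 0 0 -24;0 20 44 -4 0 0 -33.4;0 22.5 53 -6 0 0 -33.4;0 22.5 53 -7 0 0 -33.4;0 22.5 53 -8 0 0 -33.4;0 22.5 53 -9 0 0 -33.4;0 22.5 53 -9.5 0 0 -33.4;0 22.5 53 -9.5 0 0 -33.4;0 22.5 53 -9.5 0 0 -33.4;0 22.5 53 -9.5 0 0 -33.4' 20
```

```text
t: 4.2
eef_pos: [0.4689, -0.0995, 0.0925]
ee_rot: [3.141, 0.0, 1.358]
force: [0.3, -0.2, -0.0]
width: 0.0003
```

```bash
python3 -m inch '0 0 0 -1 0 0 0;0 0 0 -1.6 0 0 0;0 0 0 -1.9 0 0 0;0 0 0 -2.1 0 0 0;0 0 0 -2.1 0 0 0'; python3 -m inch '0 0 0 -0.1 0 0 0;0 0 0 -0.1 0 0 0'
```

```text
t: 4.82
eef_pos: [0.4689, -0.0996, 0.0714]
ee_rot: [-3.142, 0.0, 1.358]
force: [-0.1, -0.1, -0.1]
width: 0.0004
t: 5.08
eef_pos: [0.4689, -0.0996, 0.0704]
ee_rot: [3.142, 0.0, 1.358]
force: [0.1, 0.1, -0.3]
width: 0.0005
```

```bash
for i in 1; do python3 -m inch '0 0 0 -0.1 0 0 0;0 0 0 -0.1 0 0 0'; done; python3 -m inch '0 0 0 -0.1 0 0 0;0 0 0 -0.1 0 0 0'
```

```text
t: 5.32
eef_pos: [0.4689, -0.0995, 0.0694]
ee_rot: [3.142, 0.0, 1.358]
force: [-0.4, -0.5, 0.5]
width: 0.0005
t: 5.58
eef_pos: [0.4688, -0.0996, 0.0683]
ee_rot: [-3.141, 0.0, 1.358]
force: [0.4, -0.0, 0.2]
width: 0.0007
```

```bash
python3 -m inch '0 0 0 -0.1 0 0 0;0 0 0 -0.1 0 0 0';  python3 -m inch '0 0 0 -0.1 0 0 0;0 0 0 -0.1 0 0 0'
```

```text
t: 5.82
eef_pos: [0.4687, -0.0996, 0.0672]
ee_rot: [-3.141, 0.0, 1.358]
force: [0.8, -0.5, -1.2]
width: 0.0005
t: 6.08
eef_pos: [0.4687, -0.0996, 0.0661]
ee_rot: [-3.141, 0.0, 1.358]
force: [-0.2, 0.4, 0.6]
width: 0.0003
```

Run:
```python
from h import *
f=cam('side'); s=telemetry.get_state()
print(proj(f,[s['eef_pos']]),s['force'],s['joint_efforts'])
cv2.imwrite('pics/s1.png',cv2.resize(f['pixels'][150:290,200:400,::-1],None,fx=4,fy=4,interpolation=cv2.INTER_CUBIC))
```

```text
[[302.96828194 207.68131951]] [ 0.17916166 -0.24360152  0.29692953] [-1.28644708e-03 -3.59650970e+01  2.30845696e+01  5.47026649e+00
 -8.23745364e-02 -8.03065996e-05]
```

View pics/s1.png

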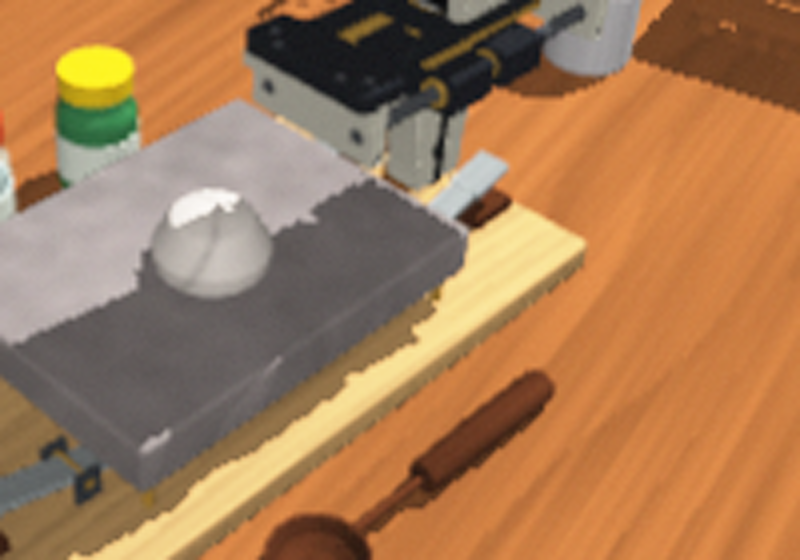

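Run:
```python
from h import *
from fit import W
p=np.load('p.npy')
a=cam('top');b=cam('side'); s=telemetry.get_state();T=np.array(s['eef_pos'])
out=[]
for f,(x0,y0,w,h) in((a,(140,120,200,140)),(b,(200,130,200,140))):
    im=cv2.resize(f['pixels'][:,:,::-1],None,fx=4,fy=4,interpolation=cv2.INTER_CUBIC)
    for P,c in((T,(0,0,255)),(T+[0,0,.06],(255,0,0)),(T+[0,0,.10],(255,0,255))):
        q=(proj(f,[P])[0]*4+1.5).astype(int);cv2.circle(im,tuple(int(v) for v in q),5,c,2)
    q=(proj(f,[W(p,(sx*.09,sy*.12,.07)) for sx,sy in((1,1),(1,-1),(-1,-1),(-1,1))])*4+1.5).astype(int);cv2.polylines(im,[q],True,(0,255,0),1)
    out.append(im[y0*4:(y0+h)*4,x0*4:(x0+w)*4])
o=np.vstack(out);cv2.imwrite('pics/b1.png',cv2.resize(o,(428,600)));cv2.imwrite('pics/b1t.png',out[0]);cv2.imwrite('pics/b1s.png',out[1])
```

```text
(no output)
```

View pics/b1.png

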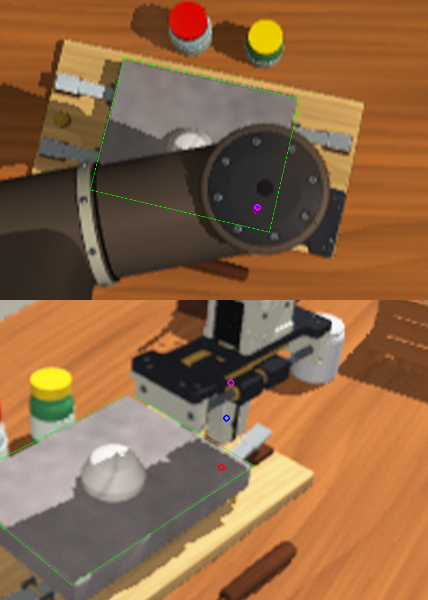

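```bash
python3 -m inch '0 0 0 -0.3 0 0 0;0 0 0 -0.6 0 0 0;0 0 0 -0.8 0 0 0;0 0 0 -0.8 0 0 0'; python3 -m inch '0 0 0 -0.2 0 0 0;0 0 0 -0.4 0 0 0;0 0 0 -0.4 0 0 0'
python3 - <<'E'
from h import *
f=cam('side'); s=telemetry.get_state();T=np.array(s['eef_pos'])
im=cv2.resize(f['pixels'][:,:,::-1],None,fx=8,fy=8,interpolation=cv2.INTER_CUBIC)
for dz in(0,.02,.06):
    q=(proj(f,[T+[0,0,dz]])[0]*8+3.5).astype(int);cv2.circle(im,tuple(int(v) for v in q),5,(0,0,255),2)
cv2.imwrite('pics/s2.png',im[160*8:230*8,260*8:350*8])
E
```

```text
t: 6.72
eef_pos: [0.4686, -0.0996, 0.058]
ee_rot: [-3.141, 0.0, 1.358]
force: [0.3, -0.3, -0.0]
width: 0.0002
t: 7.1
eef_pos: [0.4684, -0.0996, 0.0538]
ee_rot: [-3.141, 0.001, 1.358]
force: [-0.3, 0.1, 0.2]
width: 0.0003
```

View pics/s2.png

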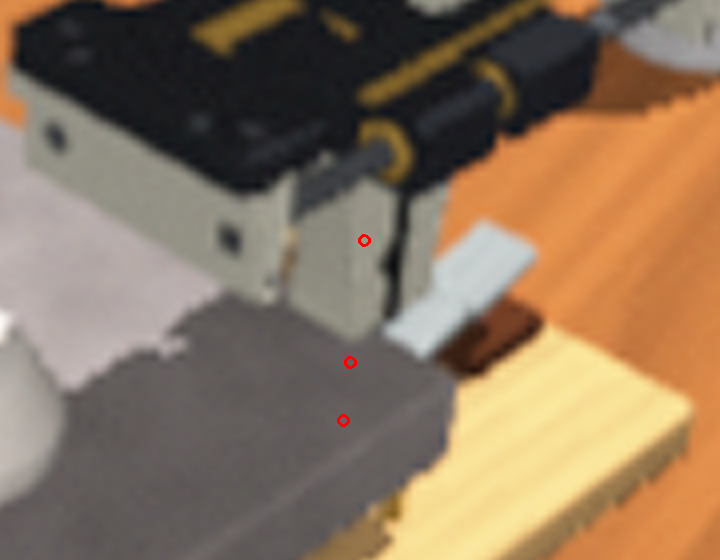

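Run:
```python
from h import *
from scipy.spatial.transform import Rotation as Ro
f=cam('side'); s=telemetry.get_state();T=np.array(s['eef_pos']);M=Ro.from_euler('xyz',s['ee_rot']).as_matrix()
print(s['q'],T,s['ee_rot'])
im=cv2.resize(f['pixels'][:,:,::-1],None,fx=5,fy=5,interpolation=cv2.INTER_CUBIC)
def box(hx,hy,z0,z1,c):
    P=np.array([[sx*hx,sy*hy,z] for z in(z0,z1) for sx,sy in((1,1),(1,-1),(-1,-1),(-1,1))])
    q=(proj(f,T+P@M.T)*5+2).astype(int)
    cv2.polylines(im,[q[:4]],True,c,1);cv2.polylines(im,[q[4:]],True,c,1)
    for i in range(4):cv2.line(im,tuple(map(int,q[i])),tuple(map(int,q[i+4])),c,1)
box(.021,.0095,0,-.066,(0,0,255)); box(.0965,.039,-.066,-.1,(255,0,255))
cv2.imwrite('pics/s3.png',im[120*5:240*5,230*5:390*5])
```

```text
[ 2.02541658e-01  1.73618018e-01 -5.88368313e-01  1.19957714e-04
 -8.09685389e-01 -1.98615564e+00] [ 0.46859052 -0.09961093  0.05398065] [-3.14082671e+00  4.32644703e-04  1.35806162e+00]
```

View pics/s3.png

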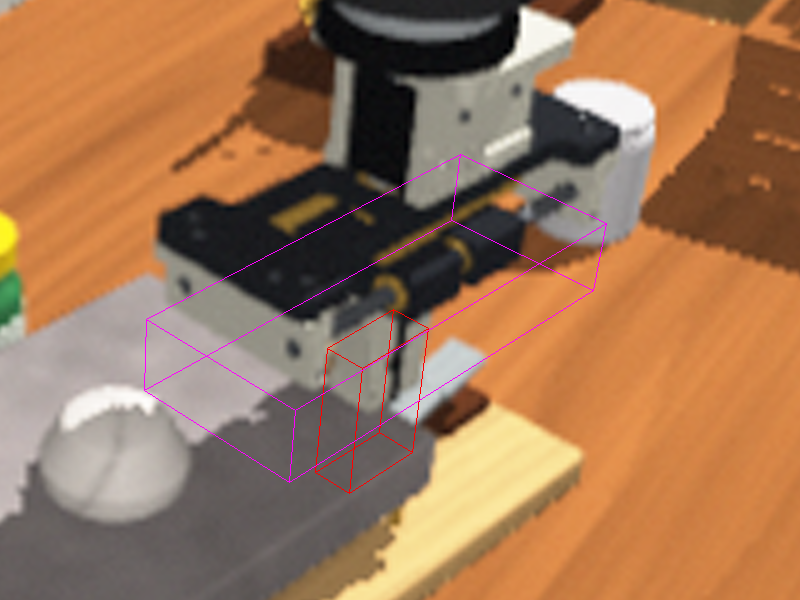

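Run:
```python
from h import *
from scipy.spatial.transform import Rotation as Ro
s=telemetry.get_state();T=np.array(s['eef_pos']);M=Ro.from_euler('xyz',s['ee_rot']).as_matrix()
tiles=[]
for c,(x0,y0,w,h) in(('top',(230,170,110,80)),('side',(250,130,110,80))):
    f=cam(c);k=7
    im=cv2.resize(f['pixels'][:,:,::-1],None,fx=k,fy=k,interpolation=cv2.INTER_CUBIC)
    if c=='top': im=cv2.convertScaleAbs(im,alpha=1.8,beta=20)
    for off,col in(((0,0,0),(255,0,255)),((0,0,.042),(255,255,0))):
        P=np.array([[sx*.0965,sy*.039,z] for z in(-.066,-.1) for sx,sy in((1,1),(1,-1),(-1,-1),(-1,1))])
        q=(proj(f,T+off+P@M.T)*k+3).astype(int)
        cv2.polylines(im,[q[:4]],True,col,1);cv2.polylines(im,[q[4:]],True,col,1)
        P=np.array([[sx*.021,sy*.0095,0] for sx,sy in((1,1),(1,-1),(-1,-1),(-1,1))])
        cv2.polylines(im,[(proj(f,T+off+P@M.T)*k+3).astype(int)],True,col,1)
    tiles.append(im[y0*k:(y0+h)*k,x0*k:(x0+w)*k])
cv2.imwrite('pics/c.png',cv2.resize(np.vstack(tiles),(413,600),interpolation=cv2.INTER_AREA))
```

```text
(no output)
```

View pics/c.png

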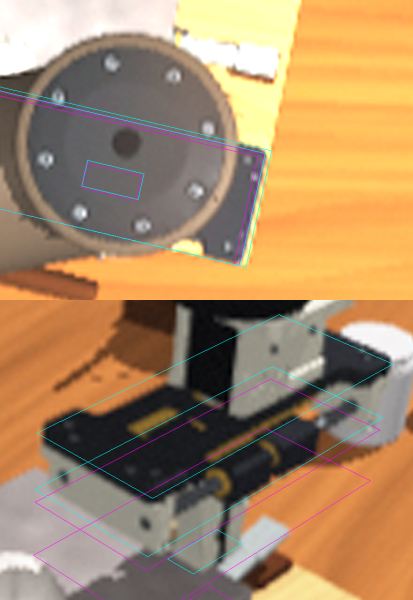

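```bash
python3 -m inch '0 0 0 -0.5 0 0 0;0 0 0 -1 0 0 0;0 0 0 -1.3 0 0 0;0 0 0 -1.3 0 0 0'; python3 -m inch '0 0 0 -0.2 0 0 0;0 0 0 -0.2 0 0 0'; python3 -m inch '0 0 0 -0.2 0 0 0;0 0 0 -0.2 0 0 0'
```

```text
t: 7.8
eef_pos: [0.4684, -0.0996, 0.0407]
ee_rot: [-3.14, 0.001, 1.358]
force: [-0.0, 0.0, 0.5]
width: 0.0004
t: 8.05
eef_pos: [0.4683, -0.0997, 0.0385]
ee_rot: [-3.14, 0.001, 1.358]
force: [-0.6, -0.1, -0.3]
width: 0.0002
t: 8.3
eef_pos: [0.4681, -0.0997, 0.0364]
ee_rot: [-3.14, 0.001, 1.358]
force: [-0.5, -0.1, -1.1]
width: 0.0
```

```bash
python3 -m inch '0 0 0 -0.2 0 0 0;0 0 0 -0.2 0 0 0'; python3 -m inch '0 0 0 -0.15 0 0 0;0 0 0 -0.15 0 0 0'; python3 -m inch '0 0 0 -0.15 0 0 0;0 0 0 -0.15 0 0 0'
```

```text
t: 8.55
eef_pos: [0.468, -0.0997, 0.0343]
ee_rot: [-3.14, 0.001, 1.358]
force: [-0.1, 0.4, -0.0]
width: 0.0005
t: 8.8
eef_pos: [0.4679, -0.0997, 0.0326]
ee_rot: [-3.139, 0.001, 1.358]
force: [-0.7, 0.3, 0.6]
width: 0.0005
t: 9.05
eef_pos: [0.4679, -0.0997, 0.0311]
ee_rot: [-3.139, 0.001, 1.358]
force: [0.4, -0.1, 1.1]
width: 0.0004
```

```bash
python3 -m inch '0 0 0 -0.15 0 0 0;0 0 0 -0.15 0 0 0'; python3 -m inch '0 0 0 -0.1 0 0 0;0 0 0 -0.1 0 0 0'
```

```text
t: 9.3
eef_pos: [0.468, -0.0997, 0.0308]
ee_rot: [-3.14, 0.001, 1.358]
force: [-5.7, 2.1, 16.9]
width: 0.0004
t: 9.55
eef_pos: [0.468, -0.0997, 0.0308]
ee_rot: [-3.14, 0.001, 1.359]
force: [-4.1, 2.8, 14.6]
width: 0.0003
```

```bash
python3 -m inch '0 0 0 -0.1 0 0 0;0 0 0 -0.1 0 0 0'; python3 -m inch '0 0 0 -0.1 0 0 0;0 0 0 -0.1 0 0 0'
```

```text
t: 9.8
eef_pos: [0.468, -0.0998, 0.0308]
ee_rot: [-3.14, 0.001, 1.359]
force: [-5.1, 2.2, 13.7]
width: 0.0006
t: 10.05
eef_pos: [0.4681, -0.0997, 0.0309]
ee_rot: [-3.141, 0.001, 1.36]
force: [-4.9, 2.0, 13.2]
width: 0.0001
```

```bash
python3 -m inch '0 0 0 1 0 0 0;0 0 0 2.5 0 0 0;0 1.4 6.2 2.5 0 0 0;0 2.8 12.4 2.5 0 0 0;0 4.2 18.9 2.5 0 0 0;0 4.2 18.9 2.5 0 0 0;0 4.2 18.9 2 0 0 0;0 4.2 18.9 1.5 0 0 0;0 4.2 18.9 1 0 0 0;0 4.2 18.9 0.6 0 0 0;0 4.2 18.9 0.6 0 0 0'
```

```text
t: 11.42
eef_pos: [0.5098, 0.0887, 0.0365]
ee_rot: [-3.14, 0.002, 1.359]
force: [-0.3, 0.6, 0.6]
width: 0.0004
```

```bash
python3 -m inch '0 0 0 -0.2 0 0 0;0 0 0 -0.35 0 0 0;0 0 0 -0.35 0 0 0'; python3 -m inch '0 0 0 -0.1 0 0 0;0 0 0 -0.1 0 0 0'; python3 -m inch '0 0 0 -0.1 0 0 0;0 0 0 -0.1 0 0 0'; python3 -m inch '0 0 0 -0.05 0 0 0;0 0 0 -0.05 0 0 0'
```

```text
t: 11.8
eef_pos: [0.5098, 0.0887, 0.0329]
ee_rot: [-3.14, 0.002, 1.359]
force: [0.4, -0.9, -1.4]
width: 0.0004
t: 12.05
eef_pos: [0.5097, 0.0887, 0.0319]
ee_rot: [-3.14, 0.002, 1.359]
force: [-0.4, -0.3, 0.9]
width: 0.0002
t: 12.3
eef_pos: [0.5098, 0.0888, 0.031]
ee_rot: [-3.14, 0.002, 1.359]
force: [-0.2, -0.4, 1.1]
width: 0.0003
t: 12.55
eef_pos: [0.5097, 0.0888, 0.0305]
ee_rot: [-3.14, 0.002, 1.359]
force: [-1.5, 0.4, 2.9]
width: 0.0005
```

```bash
python3 -m inch '0 0 0 -0.05 0 0 0;0 0 0 -0.05 0 0 0'; python3 -m inch '0 0 0 -0.05 0 0 0;0 0 0 -0.05 0 0 0'
```

```text
t: 12.8
eef_pos: [0.5097, 0.0889, 0.0301]
ee_rot: [-3.14, 0.002, 1.359]
force: [-2.6, 1.5, 3.7]
width: 0.0001
t: 13.05
eef_pos: [0.5096, 0.089, 0.0296]
ee_rot: [-3.14, 0.002, 1.359]
force: [-2.9, 2.6, 4.7]
width: 0.0008
```

```bash
python3 -m inch '0 0 0 -0.05 0 0 0;0 0 0 -0.05 0 0 0'
```

```text
t: 13.3
eef_pos: [0.5095, 0.089, 0.0291]
ee_rot: [-3.14, 0.002, 1.359]
force: [-3.2, 2.5, 3.7]
width: 0.0004
```

```bash
python3 -m inch '0 0 0 -0.1 0 0 0;0 0 0 -0.1 0 0 0'; python3 -m inch '0 0 0 -0.1 0 0 0;0 0 0 -0.1 0 0 0'
```

```text
t: 13.55
eef_pos: [0.5095, 0.0892, 0.0281]
ee_rot: [-3.14, 0.002, 1.359]
force: [-4.4, 2.9, 5.7]
width: 0.0002
t: 13.8
eef_pos: [0.5093, 0.0893, 0.0271]
ee_rot: [-3.14, 0.001, 1.359]
force: [-4.9, 2.8, 5.2]
width: 0.0005
```

```bash
python3 -m inch '0 0 0 -0.1 0 0 0;0 0 0 -0.1 0 0 0'; python3 -m inch '0 0 0 -0.08 0 0 0;0 0 0 -0.08 0 0 0'
```

```text
t: 14.05
eef_pos: [0.5092, 0.0895, 0.026]
ee_rot: [-3.139, 0.001, 1.359]
force: [-5.1, 3.5, 6.0]
width: 0.0006
t: 14.3
eef_pos: [0.5092, 0.0896, 0.0258]
ee_rot: [-3.14, 0.001, 1.359]
force: [-6.0, 2.3, 10.6]
width: 0.0003
```

```bash
python3 -m inch '0 0 0 0.5 0 0 0;0 0 0 1.5 0 0 0;0 0 0 3 0 0 0;0 2 4.3 3 0 0 0;0 4.1 8.7 3 0 0 0;0 4.1 8.7 2 0 0 0;0 4.1 8.7 1 0 0 0;0 4.1 8.7 0 0 0 0;0 4.1 8.7 -0.8 0 0 0;0 4.1 8.7 -0.8 0 0 0'
python3 - <<'E'
from h import *
from scipy.spatial.transform import Rotation as Ro
f=cam('side'); s=telemetry.get_state();T=np.array(s['eef_pos']);M=Ro.from_euler('xyz',s['ee_rot']).as_matrix();k=7
im=cv2.resize(f['pixels'][:,:,::-1],None,fx=k,fy=k,interpolation=cv2.INTER_CUBIC)
P=np.array([[sx*.021,sy*.0095,-.039] for sx,sy in((1,1),(1,-1),(-1,-1),(-1,1))])
cv2.polylines(im,[(proj(f,T+P@M.T)*k+3).astype(int)],True,(255,255,0),1)
cv2.imwrite('pics/d.png',im[220*k:305*k,150*k:264*k])
E
```

```text
t: 15.55
eef_pos: [0.5496, 0.1758, 0.0171]
ee_rot: [-3.139, 0.002, 1.359]
force: [0.7, 0.4, -0.3]
width: 0.0006
```

View pics/d.png

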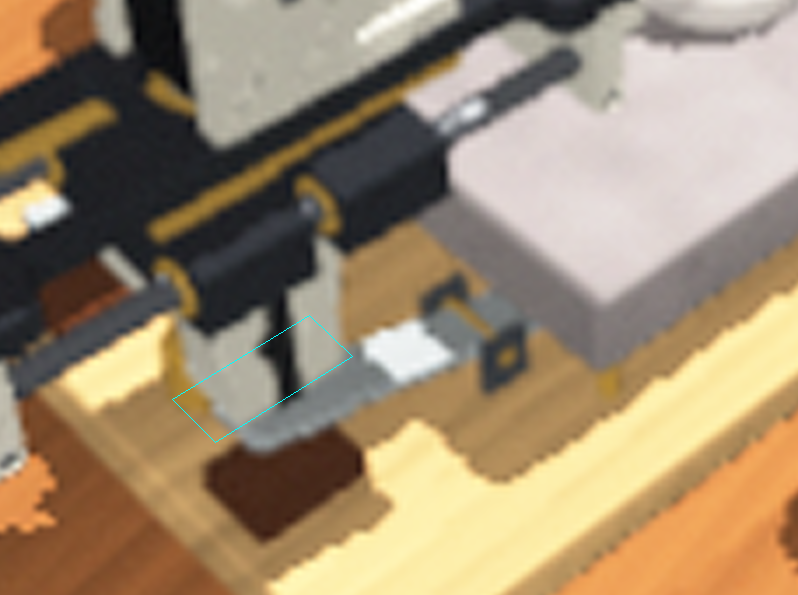

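```bash
python3 -m inch '0 0 0 -0.3 0 0 0;0 0 0 -0.5 0 0 0;0 0 0 -0.5 0 0 0'; python3 -m inch '0 0 0 -0.2 0 0 0;0 0 0 -0.3 0 0 0;0 0 0 -0.3 0 0 0'; python3 -m inch '0 0 0 -0.2 0 0 0;0 0 0 -0.3 0 0 0;0 0 0 -0.3 0 0 0'
```

```text
t: 15.98
eef_pos: [0.5507, 0.1767, 0.0133]
ee_rot: [-3.14, 0.001, 1.359]
force: [-0.3, 1.7, 3.8]
width: 0.0004
t: 16.35
eef_pos: [0.551, 0.1773, 0.0109]
ee_rot: [-3.141, -0.001, 1.36]
force: [-2.8, 1.9, 5.3]
width: 0.0003
t: 16.73
eef_pos: [0.5512, 0.1778, 0.0084]
ee_rot: [3.141, -0.002, 1.36]
force: [-2.1, 2.1, 4.6]
width: 0.0008
```

```bash
python3 -m inch '0 0 0 -0.2 0 0 0;0 0 0 -0.4 0 0 0;0 0 0 -0.5 0 0 0;0 0 0 -0.5 0 0 0'; python3 -m inch '0 0 0 -0.2 0 0 0;0 0 0 -0.4 0 0 0;0 0 0 -0.4 0 0 0'; python3 -m inch '0 0 0 -0.15 0 0 0;0 0 0 -0.3 0 0 0;0 0 0 -0.3 0 0 0'
```

```text
t: 17.23
eef_pos: [0.5515, 0.1787, 0.004]
ee_rot: [3.141, -0.003, 1.36]
force: [-2.0, 2.1, 4.4]
width: 0.0001
t: 17.6
eef_pos: [0.5516, 0.1792, 0.0003]
ee_rot: [3.14, -0.004, 1.361]
force: [-2.2, 2.1, 4.1]
width: 0.0002
t: 17.98
eef_pos: [0.5516, 0.1795, -0.0024]
ee_rot: [3.14, -0.004, 1.361]
force: [-2.0, 1.7, 4.4]
width: 0.0008
```

```bash
python3 -m inch '0 0 0 -0.15 0 0 0;0 0 0 -0.2 0 0 0;0 0 0 -0.2 0 0 0'; python3 -m inch '0 0 0 -0.15 0 0 0;0 0 0 -0.15 0 0 0'
```

```text
t: 18.35
eef_pos: [0.5516, 0.1797, -0.0041]
ee_rot: [3.14, -0.004, 1.361]
force: [-1.9, 1.6, 5.0]
width: 0.0005
t: 18.6
eef_pos: [0.5516, 0.1798, -0.0054]
ee_rot: [3.14, -0.005, 1.361]
force: [-1.8, 1.1, 5.7]
width: 0.0002
```

```bash
python3 -m inch '0 0 0 -0.15 0 0 0;0 0 0 -0.15 0 0 0'; python3 -m inch '0 0 0 -0.15 0 0 0;0 0 0 -0.15 0 0 0'
```

```text
t: 18.85
eef_pos: [0.5517, 0.1798, -0.006]
ee_rot: [3.139, -0.005, 1.361]
force: [-4.0, 1.0, 10.3]
width: 0.0002
t: 19.1
eef_pos: [0.5519, 0.1798, -0.0061]
ee_rot: [3.139, -0.005, 1.362]
force: [-5.5, 0.2, 15.6]
width: 0.0007
```

```bash
python3 -m inch '0 0 0 -0.15 0 0 0;0 0 0 -0.15 0 0 0'; python3 -m inch '0 0 0 0.5 0 0 0;0 0 0 2 0 0 0;0 0 0 7 0 0 0;0 0 0 13 0 0 0;0 0 0 19 0 0 0;0 -2 -6 19 0 0 0;0 -4 -12 19 0 0 0;0 -6 -18 19 0 0 0;0 -8 -24 19 0 0 0;0 -10 -30 19 0 0 0;0 -13 -36 19 0 0 0;0 -15 -42 19 0 0 0'; python3 -m inch '0 -2 -6 0 0 0 0;0 -5 -12 0 0 0 0;0 -8 -18 0 0 0 0;0 -11 -24 0 0 0 0;0 -14 -30 0 0 0 0;0 -16 -36 0 0 0 0;0 -16 -36 0 0 0 0;0 -16 -36 0 0 0 0'; cp p.npy p0.npy; python3 fit.py | head -3
python3 - <<'E'
import cv2,numpy as np
a=cv2.imread('pics/fit_side.png')
from h import *
f=cam('side');cv2.imwrite('pics/side_end.png',f['pixels'][:,:,::-1])
a0=cv2.imread('pics/side0.png');k=5
c=lambda im:cv2.resize(im[165:320,130:350],None,fx=3.2,fy=3.2,interpolation=cv2.INTER_CUBIC)[:300*2]
t=cam('top');cv2.imwrite('pics/top_end.png',t['pixels'][:,:,::-1])
t0=cv2.imread('pics/top0.png')
g=lambda im:cv2.cvtColor(im,cv2.COLOR_BGR2GRAY).astype(np.float32)
# slab shift: phase correlation on slab windows
for n,i0,i1,(x0,x1,y0,y1) in(('side',a0,f['pixels'][:,:,::-1].copy(),(180,320,180,270)),('top',t0,t['pixels'][:,:,::-1].copy(),(150,315,135,240))):
    print(n,cv2.phaseCorrelate(g(i0)[y0:y1,x0:x1],g(i1)[y0:y1,x0:x1],cv2.createHanningWindow((x1-x0,y1-y0),cv2.CV_32F)))
for n in('weight','vial','muller','tin','jar_a','spoon'):
    print(n,[(np.round(x['location'],1),round(x['p'],2)) for x in pinpoint('side',n)[:2]])
cv2.imwrite('pics/end.png',np.vstack([cv2.resize(x[165:315,130:350],(660,300) if 0 else (440,300),interpolation=cv2.INTER_CUBIC) for x in(a0,f['pixels'][:,:,::-1])]))
E
```

```text
t: 19.35
eef_pos: [0.5519, 0.1798, -0.0061]
ee_rot: [3.138, -0.005, 1.362]
force: [-6.0, 0.0, 16.6]
width: 0.0006
t: 20.85
eef_pos: [0.4036, -0.2334, 0.185]
ee_rot: [3.137, -0.005, 1.363]
force: [1.8, 0.2, 1.3]
width: 0.0005
t: 21.85
eef_pos: [0.2425, -0.5942, 0.1845]
ee_rot: [3.138, -0.006, 1.36]
force: [-0.4, -0.1, -0.9]
width: 0.0006
('top',) [ 0.5583 -0.02   -0.21  ]
('side',) [ 0.5509 -0.0151 -0.1945]
('top', 'side') [ 0.5553 -0.0192 -0.205 ]
side ((-0.09359020431695342, 0.2746657017069225), 0.8015489241223276)
top ((-0.30224496837296044, -0.34223425421046727), 0.6104070382844273)
weight [(array([178.9, 274.1]), 0.71)]
vial [(array([301. , 198.4]), 0.54)]
muller [(array([252. , 213.5]), 0.58)]
tin [(array([345.7, 162.9]), 0.62), (array([181.9, 275.2]), 0.54)]
jar_a [(array([224.9, 193.3]), 0.84), (array([189.9, 212.2]), 0.6)]
spoon [(array([306.9, 275.5]), 0.87)]
```

View pics/fit_side.png

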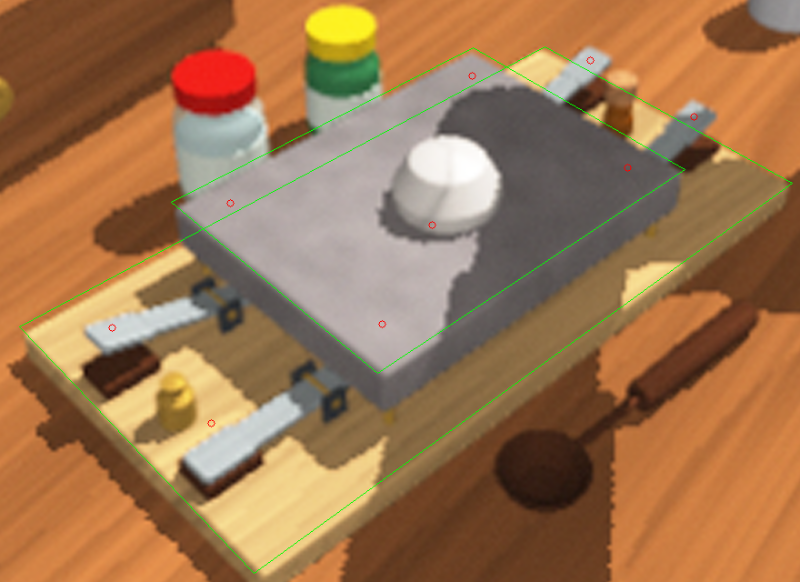

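```bash
python3 -c "
from station import arm,telemetry
print(telemetry.get_state()['t'],arm.job_done())"
```

```text
the job is handed in; nothing more can be done
23.35 None
```

The rocking corner was the near left one. I pressed its shim tab down flat and handed the job in at 23.35 s, with the arm clear of everything.

- **Finding the corner:** The near right corner stayed put under about 15 N. The near left corner gave way at about 3–4 N, sank about 5 mm at around 6 N, and bottomed out at about 10 N. I did not press the two far corners, since only one corner rocks.
- **Pressing the tab:** The near left tab moved at only about 4–5 N, less than the 7 N stated. It went down about 20 mm to a hard stop on its ledge, which held at about 16 N.
- **Final check:** The last side picture shows that tab lying flat and the other three still up. The muller, weight, vial, jars and spoon are where they were. Comparing the pictures before and after puts any slab movement under 0.5 pixel, roughly 1 mm.

- **Height disagreement:** The reported tool height was about 39 mm lower than the fingertips really were. I saw it in the side picture and confirmed it by touching the slab, then allowed for it.
- **Sideways force:** About 5–6 N of sideways force appeared while pressing, with no visible shift of the slab.
- **Not checked:** I did not re-press the near left corner to test that it now holds. I also did not read the tell-tale pin itself; I judged its travel from how far the corner sank.

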